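# Push the loaded board carrier out over the end of the riser

## Task

Two thin board carriers lie on the low steel riser, one towards each end. Without picking it up, push the carrier that holds the circuit board along the riser with the fingertips until it sticks out about 30 mm past the end of the riser nearest to it, so that the next person can take it by its edge, and leave it lying flat, with its long side flush against the riser's back lip. Leave the empty carrier and everything else where they are.

Things in the scene. Friction and masses are not known exactly. Their poses are not given: they have to be found in the camera images.
- riser: low riser of white sheet steel, fixed to the bench, 500 mm long (its y), 160 mm deep (its x), drawers under it. Its flat top, the ledge, is 80 mm above the bench; both short ends (y = +-250 mm) are open. Along the back (+x, away from the robot) a lip stands 12 mm above the ledge, inner face at x = +76 mm; the front edge (x = -80 mm) is open. Origin: centre of its footprint, at bench height; z up.
- loaded_carrier: thin loose plate of dark synthetic stone, flat on the ledge, 130 mm long (its y, roughly along the riser) x 90 (x) x 6 mm, with a circuit board with bright metal shields in its pocket; flat clamps and shields stand about 1 mm proud. 0.1 to 0.25 kg, slides easily. Starts slightly askew, wholly on the ledge, short of the lip, in either half. Origin: centre of its underside; z up.
- empty_carrier: the same kind of plate, 130 x 90 x 6 mm, but with an empty pocket, lying on the other half of the ledge; at least 90 mm of free ledge lies between the two. Leave it alone. Origin: centre of its underside.
- solvent_bottle: white plastic bottle with a black cap, 54 mm across and 130 mm high, standing loose on the bench off one end of the riser, at least 70 mm clear of that end. Leave it alone. Origin: centre of its underside.
- flux_jar: low amber glass jar with a black lid, 50 mm across and 40 mm high, standing loose on the bench off the other end of the riser. Leave it alone. Origin: centre of its underside.
- tweezers: steel tweezers 130 mm long, 16 mm wide, 6 mm thick, lying loose on the bench between the robot and the riser. Leave them alone. Origin: about their middle, on the bench.
Mind the look-alikes: they are no part of the job. What is shaped like the loaded_carrier but blue, pink or red is not meant.

How it is judged:
At the end, for the whole second after the job is handed in: The carrier with the board lies still and flat on the ledge, its outer end 18 to 45 mm past the nearest end of the riser, its back long side within 5 mm of the lip and parallel to it within 0.06 rad; nothing else was disturbed ((y of loaded_carrier in the frame of riser between 0.203 and 0.23 m or y of loaded_carrier in the frame of riser between -0.23 and -0.203 m) and x of loaded_carrier in the frame of riser above 0.026 m and angle between the y axis of loaded_carrier and the y axis of riser, either way round below 0.06 rad and angle between loaded_carrier's own z axis and vertical below 0.03 rad and z of loaded_carrier in the frame of riser between 0.077 and 0.083 m and linear speed of loaded_carrier below 0.01 m/s); the robot touches nothing.
It fails at once if the loaded carrier is lifted, carried or tipped (z of loaded_carrier in the frame of riser above 0.088 m or angle between loaded_carrier's own z axis and vertical above 0.15 rad).
It fails at once if the loaded carrier falls off the ledge (z of loaded_carrier in the frame of riser below 0.07 m).
It fails at once if the empty carrier is moved (distance of empty_carrier from where it was at the start of the episode above 0.01 m).
It fails at once if the bottle, the jar or the tweezers are moved or knocked over (distance of any of solvent_bottle, flux_jar, tweezers from where it was at the start of the episode above 0.015 m or angle between any of solvent_bottle, flux_jar's own z axis and vertical above 0.3 rad).
It also fails if it takes over 59 s, if anything falls off the work surface, if the arm or the gripper's body presses on something with over 40 N, if the wrist force passes 120 N, or if a joint passes its speed limit or range.

## Robot

A 6-joint arm with a two-finger parallel gripper is mounted at the origin on the work surface. World frame = base frame: x ahead of the robot, y to its left, z up, the work surface at z = 0. Lengths are in m, angles in rad, forces in N, time in s.
With the tool pointing down it reaches from about 0.325 to 0.75 m from the base axis. Payload 7.6 kg.
Tool frame: the origin (TCP) lies between the finger pads; the fingertips stand 25 mm ahead of it and the grasp point (between the pads) lies 6 mm ahead of it; z points along the fingers, y is the direction in which the jaws open and shut (so a half turn about z gives the same grasp; the last joint's range is limited). The gripper opens to 85 mm and grips with 20 to 120 N. Pads are 22 mm wide; open, the fingers measure 114 mm over their backs; the gripper's body (76 mm by 85 mm) begins 54 mm behind the grasp point. The pads swing forward as they close: fully open they stand 13 mm farther back than shut.
Start: joints at [-1.416, 0.052, 1.401, -0, 1.689, -0.07], TCP at [0.117, -0.512, 0.256] pointing down, gripper open.
Joint ranges: [-2.9, 2.9], [-0.91, 2.17], [0.12, 2.37], [-1.06, 4.2], [0.26, 2.73], [-2.93, 2.93]. Speed limits (rad/s): [2.57, 2.57, 3.01, 3.14, 3.14, 3.14].

## Interface

Orientations are given as a unit quaternion [w, x, y, z].
In Python, from cell import r gives the robot as it stands.
- The arm moves only by the tool move_arm, never from a script. Its argument "steps" is one flat list of numbers, 5 for each row, row after row: the closure in counts, from 0 (fully open) to 255 (shut), then the shift along the tool's x, y, z in m, then the turn about the tool's z in rad. A call has 1 to 10 rows; each row is the pose to reach, as a shift and turn from the pose commanded when the call began, along the tool's axes at that moment; what a row does not reach only later rows make up. A row lasts 1/8 s, in which the tool goes at most 62.5 mm and 10.7 degrees, less where a joint would pass 70% of its speed; a pose out of reach is approached as far as the arm can. A call with a gripper value outside its range is refused whole. The fingers move at their own pace and stop on an object; "force" is the grip in N (left out, the last holds). Time passes only in rows, so rows that repeat a pose let the fingers close. It gives the time, the measured TCP pose, the force and the opening at its end, in the units of the state.
- r.state(): the state, without advancing time (a new reading comes with each control period).
- r.read_camera(name): name is "scene" or "top"; returns (picture, depth): 400x640x3 uint8, red, green, blue; 400x640 float32, m along the optical axis (not along the pixel's ray), 0 where there is no reading.
- r.get_calibration(name): a dict with "vertical_fov" (degrees; the focal length in pixels is half the picture's height over the tangent of half this angle, whatever the lens; pixels are square), "cx", "cy" (the principal point, pixels), "cam_to_world" (4x4, takes a point from camera to world coordinates). Camera axes: x right, y up, looking along -z (the intrinsics and any distortion apply to the point x, -y, -z); pixel columns grow to the right and rows downward; lengths in m; the calibration is good to about 2 mm. A picture is of the moment at which its call begins. get_calibration takes no time and is no camera call.
- r.finish_job(): hands the job in, once; it reports no verdict.
The state is a dict: "time": time; "q": joint angles; "qvel": joint speeds; "effort": joint torques, N m; "eef_pos": TCP position; "orientation": TCP orientation; "wrist_force": force on the tool from outside, world axes, zero at the start; "moment": the same for the moment, N m; "opening": finger opening in m.
Only numpy, scipy, OpenCV 4.12 (cv2) and the standard library are available. Lean on these libraries where they do the work, as an engineer would, in place of code of your own. Each camera call takes 0.05 s, during which the arm holds its last target.

## Working session

There is one attempt and no reset: what is moved stays moved. The work goes in short steps, Python scripts to look and compute and a tool call to move; the robot and the scene stay as the last step left them, time stands still between calls to the robot, and variables do not carry over. Pictures are saved under pics/ and viewed, and the job is handed in when it is done.

Besides the shell and the picture viewer there is one more tool, called after "Request:" as name(argument=value, ...) on one line, values as JSON. move_arm: Moves the arm, as the interface text tells. Its arguments: {"type":"object","properties":{"steps":{"type":"array","items":{"type":"number"}},"force":{"type":"number"}},"required":["steps"]}

```bash
mkdir -p pics; ls
cat > h.py <<'E'
import numpy as np, cv2
from cell import r
def grab(n,tag):
    p,d=r.read_camera(n); c=r.get_calibration(n)
    cv2.imwrite(f'pics/{tag}.png',p[:,:,::-1]); np.savez(f'pics/{tag}.npz',p=p,d=d,M=np.array(c['cam_to_world']),f=200/np.tan(np.radians(c['vertical_fov'])/2),cx=c['cx'],cy=c['cy'])
    return p,d,c
def cloud(tag):
    z=np.load(f'pics/{tag}.npz'); d=z['d']; v,u=np.mgrid[0:400,0:640]
    X=np.stack([(u-z['cx'])/z['f']*d,-(v-z['cy'])/z['f']*d,-d,np.ones_like(d)],-1)@z['M'].T
    return z['p'],d,X[...,:3]
E
python3 - <<'E'
from h import *
for n in('scene','top'):
    p,d,c=grab(n,n+'0'); print(c, (d>0).mean())
print(r.state())
E
```

```text
pics
{'vertical_fov': 46.66259917428022, 'cx': 320.56021845414125, 'cy': 205.01617179493383, 'cam_to_world': array([[ 0.85733988, -0.32121982,  0.40222649,  1.11628247],
       [ 0.5146191 ,  0.51719777, -0.68386669, -1.02746764],
       [ 0.01164089,  0.79329962,  0.60872013,  0.92129762],
       [ 0.        ,  0.        ,  0.        ,  1.        ]])} 0.9961015625
{'vertical_fov': 43.383186378955926, 'cx': 311.4293094570258, 'cy': 196.06100471183902, 'cam_to_world': array([[-5.38593010e-02,  9.77796154e-01, -2.02518784e-01,
         1.91980381e-01],
       [-9.98548378e-01, -5.26264905e-02,  1.14712209e-02,
        -3.09332056e-02],
       [ 5.58662828e-04,  2.02842635e-01,  9.79211189e-01,
         1.65682233e+00],
       [ 0.00000000e+00,  0.00000000e+00,  0.00000000e+00,
         1.00000000e+00]])} 0.99621484375
{'time': 0.1, 'q': array([-1.41631938e+00,  5.27722766e-02,  1.40160486e+00, -3.65977214e-05,
        1.68859790e+00, -7.02927203e-02]), 'qvel': array([-5.40364450e-04,  2.72000992e-05, -2.37294458e-03,  4.44134161e-05,
        8.23911522e-04, -3.14523631e-04]), 'effort': array([ 7.89571568e-04, -3.82581139e+01, -3.60986853e+01, -1.22616739e-04,
        4.74745408e-03, -2.27598228e-06]), 'eef_pos': array([ 0.11699481, -0.51156404,  0.25556667]), 'orientation': array([-6.89814094e-04,  9.93691471e-01,  1.12146257e-01, -4.72425270e-05]), 'wrist_force': array([-0.95458368, -0.24497524, -0.18437191]), 'moment': array([-0.02679964,  0.00100847,  0.05472902]), 'opening': 0.08520988673529914}
```

View pics/top0.png

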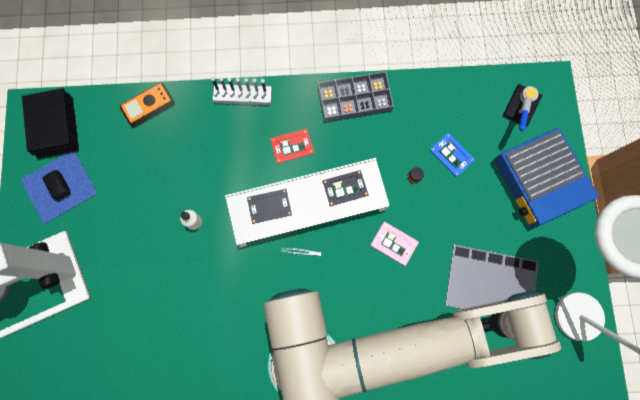

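View pics/scene0.png

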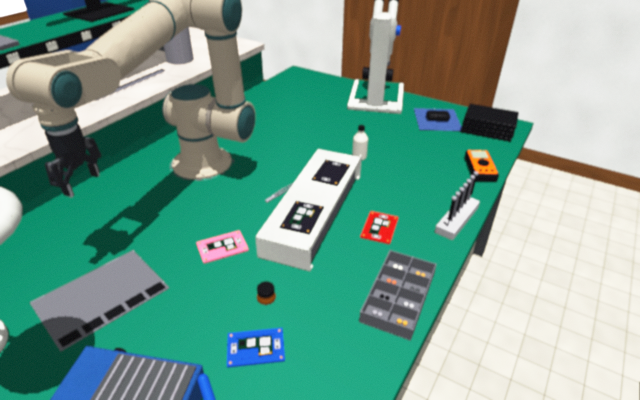

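Dark plates on the riser in top view: (268,206) has an empty pocket, and (346,188) shows bright shields. The red, blue and pink boards on the bench are look-alikes. I'll confirm with a crop and measure.

Run:
```python
from h import *
p,d,X=cloud('top0')
cv2.imwrite('pics/crop0.png',cv2.resize(p[150:270,160:440],None,fx=2.8,fy=2.8,interpolation=cv2.INTER_CUBIC)[:,:,::-1])
z=X[...,2]
roi=np.zeros(z.shape,bool); roi[145:260,215:400]=1
print('bench z',np.median(z[240:260,100:200]))
m=roi&(z>0.06)&(z<0.11)
print(m.sum(), np.percentile(z[m],[5,25,50,75,95]))
rc=cv2.minAreaRect(X[m][:,:2].astype(np.float32)); print('riser',rc, cv2.boxPoints(rc))
g=p.max(-1)
dark=(m&(g<130)).astype(np.uint8)
n,l,s,c=cv2.connectedComponentsWithStats(dark)
for i in range(1,n):
    if s[i,4]>200:
        q=X[l==i]; print(s[i],c[i],np.median(q[:,2]),cv2.minAreaRect(q[:,:2].astype(np.float32)))
for nm,(u,v) in dict(bottle=(190,219),jar=(416,175),tw=(301,252)).items(): print(nm,X[v,u])
# scene
p,d,X=cloud('scene0')
z=X[...,2]; roi=np.zeros(z.shape,bool); roi[145:275,250:365]=1
m=roi&(z>0.06)&(z<0.11)
pts=X[m][:,:2]; rc=cv2.minAreaRect(pts.astype(np.float32)); print('scene riser',rc,np.median(z[m]))
dark=(m&(p.max(-1)<110)).astype(np.uint8)
n,l,s,c=cv2.connectedComponentsWithStats(dark)
for i in range(1,n):
    if s[i,4]>150:
        q=X[l==i]; print(s[i],c[i],np.median(q[:,2]),cv2.minAreaRect(q[:,:2].astype(np.float32)))
for nm,(u,v) in dict(bottle=(361,130),jar=(265,288),tw=(278,192)).items(): print(nm,X[v,u])
```

```text
bench z 0.00020268061086647915
7789 [0.07446788 0.0784723  0.08149505 0.08480669 0.08985761]
riser ((0.5033111572265625, -0.034892737865448), (0.16271060705184937, 0.5010377168655396), 11.363387107849121) [[ 0.3741907   0.19468576]
 [ 0.4729106  -0.29653025]
 [ 0.6324316  -0.26447123]
 [ 0.5337117   0.22674477]]
[323 171  44  34 672] [345.95535714 187.31994048] 0.0847442654625743 ((0.5383096933364868, -0.15791437029838562), (0.08670171350240707, 0.12653428316116333), 12.553637504577637)
[248 190  43  33 892] [268.65470852 206.01345291] 0.08489505560785027 ((0.4922870695590973, 0.08753526210784912), (0.08660389482975006, 0.12532316148281097), 8.735306739807129)
bottle [0.4616073  0.33519619 0.0972665 ]
jar [ 0.58009688 -0.40080045  0.03501618]
tw [ 0.3486834  -0.00599201  0.00174492]
scene riser ((0.4988066256046295, 0.01667913794517517), (0.16353455185890198, 0.6156777739524841), 11.171712875366211) 0.07877173302368529
[313 161  36  24 479] [330.63256785 172.20876827] 0.08261470128794746 ((0.4997956454753876, 0.08275990933179855), (0.0858934298157692, 0.1265040636062622), 10.085760116577148)
[281 202  42  32 575] [301.74608696 218.44521739] 0.08322599824763977 ((0.5450505018234253, -0.1592368334531784), (0.08847937732934952, 0.13399985432624817), 13.745630264282227)
bottle [0.47923342 0.33657921 0.11644425]
jar [ 0.58981976 -0.40431734  0.03644014]
tw [ 3.48161980e-01 -6.59059383e-03  1.80390576e-04]
```

View pics/crop0.png

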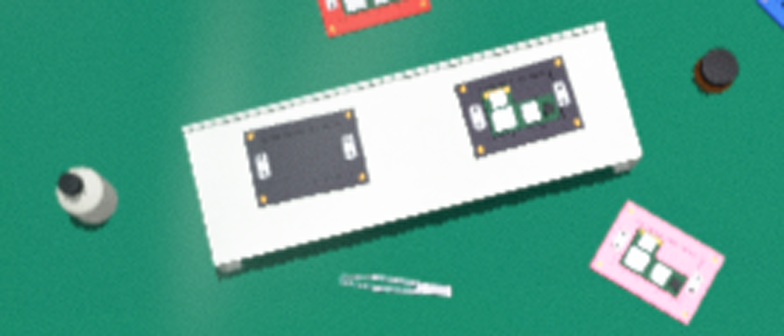

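Crop confirms it: the plate at (346,188) holds the green board and shields, and the one at (268,206) has an empty pocket. So the target is the −y end. I'll refine with ray/plane intersections.

```bash
cat >> h.py <<'E'
def ray(tag,uv,h):
    z=np.load(f'pics/{tag}.npz'); uv=np.asarray(uv,float).reshape(-1,2)
    D=np.stack([(uv[:,0]-z['cx'])/z['f'],-(uv[:,1]-z['cy'])/z['f'],-np.ones(len(uv))],-1)@z['M'][:3,:3].T
    o=z['M'][:3,3]; return (o+D*((h-o[2])/D[:,2])[:,None])[:,:2]
def plates(tag,boxes,thr=130,h=0.086):
    z=np.load(f'pics/{tag}.npz'); g=z['p'].max(-1); out=[]
    for (a,b,c,e) in boxes:
        m=np.zeros(g.shape,np.uint8); m[b:e,a:c]=(g[b:e,a:c]<thr)
        n,l,s,_=cv2.connectedComponentsWithStats(m); i=1+s[1:,4].argmax()
        v,u=np.nonzero(l==i)
        out.append(cv2.minAreaRect(ray(tag,np.stack([u,v],-1),h).astype(np.float32)))
    return out
E
python3 - <<'E'
from h import *
b=ray('top0',[[225.7,195.7],[376,159]],.092); f=ray('top0',[[388.5,206],[237.5,244.6]],.08)
P=np.vstack([b,f]); print(P)
for a,c in((0,1),(1,2),(2,3),(3,0)):
    v=P[c]-P[a]; print(np.hypot(*v),np.degrees(np.arctan2(v[1],v[0])))
print(P.mean(0))
print(plates('top0',[(320,168,372,208),(245,187,294,226)]))
print(plates('scene0',[(277,198,326,238),(310,157,352,188)],110))
b=ray('scene0',[[258,245],[309,268],[361,160],[317,152]],.08);print('scene corners',b)
E
python3 - <<'E'
import cv2
a=cv2.imread('pics/scene0.png')[130:290,230:390]
cv2.imwrite('pics/sc0.png',cv2.resize(a,None,fx=3.7,fy=3.7,interpolation=cv2.INTER_CUBIC))
E
```

```text
[[ 0.53142904  0.22276899]
 [ 0.62640278 -0.26396847]
 [ 0.47255243 -0.29315601]
 [ 0.3751653   0.19075435]]
0.4959166941079834 -78.95899398890434
0.15659452640060104 -169.25785712638128
0.49361268881396175 101.3787998890019
0.1595095430520901 11.578293176396135
[ 0.50138739 -0.03590028]
[((0.5382274985313416, -0.15764948725700378), (0.08628898113965988, 0.12597601115703583), 12.72745418548584), ((0.4921087324619293, 0.08738186210393906), (0.08635636419057846, 0.12477769702672958), 9.305719375610352)]
[((0.5469801425933838, -0.16365081071853638), (0.08625809103250504, 0.12681058049201965), 13.426246643066406), ((0.501034677028656, 0.08116669207811356), (0.08510768413543701, 0.12494542449712753), 9.641473770141602)]
scene corners [[ 0.50864372 -0.32110615]
 [ 0.67029568 -0.32229821]
 [ 0.54773338  0.20740446]
 [ 0.39282864  0.17258893]]
```

View pics/sc0.png

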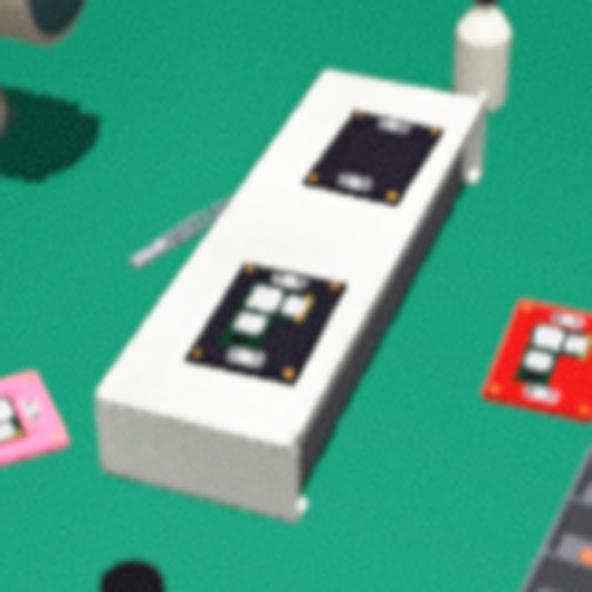

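Request:
move_arm(steps=[135,0.05,-0.034,0,-0.15,135,0.1,-0.069,0,-0.31,135,0.15,-0.103,0,-0.46,135,0.2,-0.138,0,-0.62,135,0.25,-0.172,0,-0.77,135,0.3,-0.207,0,-0.93,135,0.35,-0.241,0,-1.08,135,0.4,-0.275,0,-1.23,135,0.45,-0.31,0.03,-1.39,135,0.495,-0.344,0.05,-1.543], force=20)

```text
time: 1.35
eef_pos: [0.522, -0.0665, 0.206]
orientation: [-0.0, 0.632, 0.775, -0.0]
wrist_force: [0.4, -0.0, 0.2]
opening: 0.0398
```

Run:
```python
from h import *
s=r.state(); print(s['q'],s['eef_pos'],s['orientation'],s['wrist_force'])
p1,_,_=grab('top','top1'); p2,_,_=grab('scene','scene1')
a=cv2.resize(p1[130:280,200:420],(800,545),interpolation=cv2.INTER_CUBIC); cv2.imwrite('pics/t1.png',a[:,:,::-1])
a=cv2.resize(p2[100:280,210:400],(630,597),interpolation=cv2.INTER_CUBIC); cv2.imwrite('pics/s1.png',a[:,:,::-1])
```

```text
[-1.96737594e-01  7.64829180e-02  1.47548379e+00 -3.03483713e-04
  1.59022020e+00 -3.98874308e-01] [ 0.52200164 -0.06649635  0.20602997] [-1.91425859e-04  6.32156073e-01  7.74841009e-01 -2.73239511e-04] [ 0.41536457 -0.04541829  0.22882929]
```

View pics/t1.png

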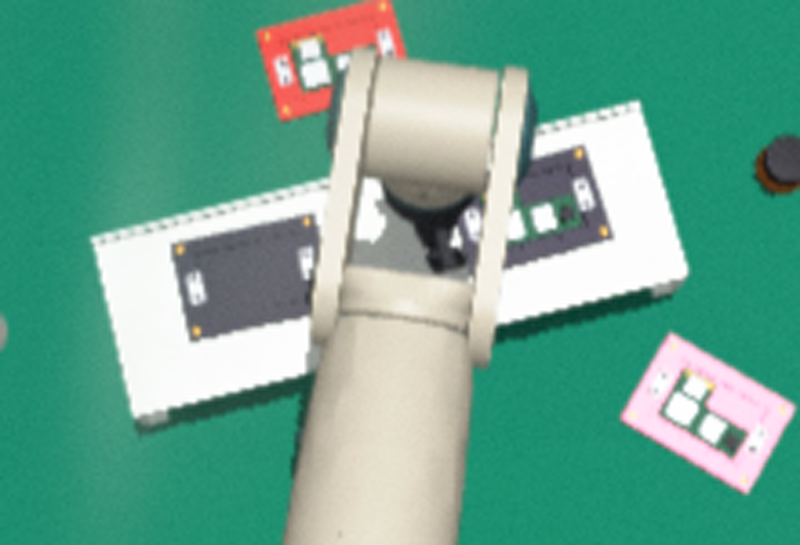

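View pics/s1.png

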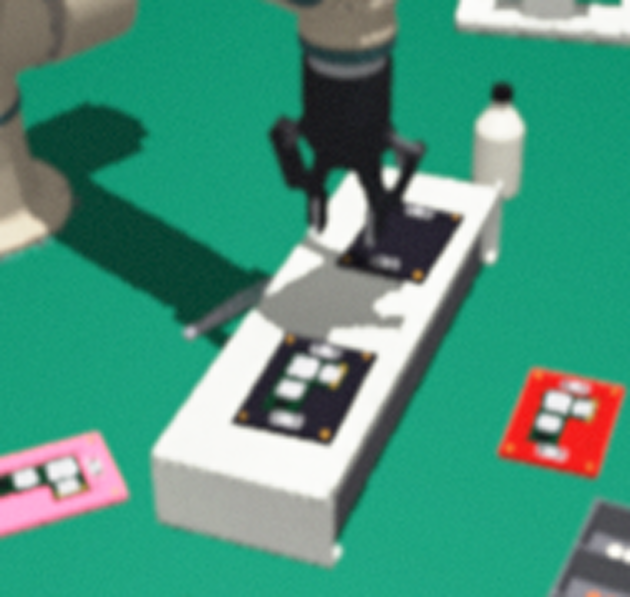

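Run:
```python
from h import *
print(ray('scene1',[[305.9,169.4],[321.6,173.9],[313.7,171.6]],.185))
c=lambda L:[[230+x/3.7,130+y/3.7] for x,y in L]
print('plate bottom?? loaded corners top surf',ray('scene0',c([[243,264],[345,285],[296,382],[184,361]]),.086))
print('riser front corners',ray('scene0',c([[97,395],[325,70]]),.08),'lip',ray('scene0',c([[299,440],[487,92]]),.092))
```

```text
[[ 0.50645089 -0.07737323]
 [ 0.55708115 -0.07342384]
 [ 0.53167471 -0.07523965]]
plate bottom?? loaded corners top surf [[ 0.49193044 -0.11285841]
 [ 0.57605146 -0.09322068]
 [ 0.60515101 -0.2132833 ]
 [ 0.52092145 -0.23717013]]
riser front corners [[ 0.48438854 -0.29703346]
 [ 0.38440253  0.19213663]] lip [[ 0.64368342 -0.27090244]
 [ 0.54256571  0.2205154 ]]
```

Request:
move_arm(steps=[135,0,0,0.05,0,135,0,0,0.09,0,135,0,0,0.094,0,135,0,0,0.096,0,135,0,0,0.096,0])

```text
time: 2.08
eef_pos: [0.5222, -0.0685, 0.1133]
orientation: [0.002, 0.634, 0.773, 0.001]
wrist_force: [-0.8, 0.6, 0.1]
opening: 0.0401
```

Request:
move_arm(steps=[135,0,0,0.001,0,135,0,0,0.002,0,135,0,0,0.002,0])

```text
time: 2.45
eef_pos: [0.5212, -0.0681, 0.1094]
orientation: [0.0, 0.634, 0.773, 0.0]
wrist_force: [-0.3, 0.5, -0.1]
opening: 0.04
```

Request:
move_arm(steps=[135,0,0,0.001,0,135,0,0,0.002,0,135,0,0,0.002,0])

```text
time: 2.82
eef_pos: [0.5211, -0.0681, 0.1071]
orientation: [-0.0, 0.634, 0.773, -0.0]
wrist_force: [-0.2, 0.9, 0.1]
opening: 0.0403
```

Request:
move_arm(steps=[135,0,0,0.001,0,135,0,0,0.002,0,135,0,0,0.002,0,135,0,0,0.002,0])

```text
time: 3.32
eef_pos: [0.5212, -0.0681, 0.1053]
orientation: [0.0, 0.634, 0.773, -0.0]
wrist_force: [-0.5, 0.3, 0.8]
opening: 0.0402
```

Request:
move_arm(steps=[135,0,0,0.001,0,135,0,0,0.001,0,135,0,0,0.001,0])

```text
time: 3.7
eef_pos: [0.5212, -0.0681, 0.1043]
orientation: [0.0, 0.634, 0.773, -0.0]
wrist_force: [0.2, 0.2, 0.8]
opening: 0.0403
```

Run:
```python
from h import *
s=r.state(); print(s['eef_pos'],s['wrist_force'])
p2,_,_=grab('scene','scene2')
a=cv2.resize(p2[140:240,260:370],(770,700)[0:2],interpolation=cv2.INTER_CUBIC)[:590]; cv2.imwrite('pics/s2.png',a[:,:,::-1])
```

```text
[ 0.52122256 -0.06812984  0.1042646 ] [0.24962648 0.23018321 0.81505386]
```

View pics/s2.png

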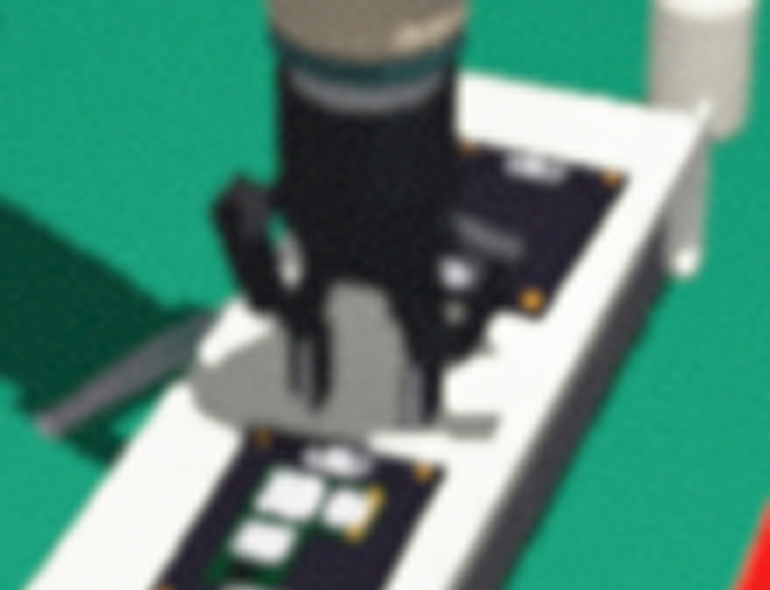

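Fingertips sit just inside the plate's inner edge and very near the ledge. I'll go down a little more to find contact.

Request:
move_arm(steps=[135,0,0,0.001,0,135,0,0,0.001,0,135,0,0,0.001,0])

```text
time: 4.12
eef_pos: [0.5213, -0.0682, 0.1035]
orientation: [0.0, 0.634, 0.773, 0.0]
wrist_force: [-1.5, 0.3, 3.2]
opening: 0.0402
```

Request:
move_arm(steps=[135,0,0,0.001,0,135,0,0,0.001,0,135,0,0,0.001,0])

```text
time: 4.5
eef_pos: [0.5213, -0.0681, 0.1035]
orientation: [0.0, 0.634, 0.773, 0.0]
wrist_force: [-4.3, 0.8, 9.9]
opening: 0.0403
```

Request:
move_arm(steps=[135,0,0,0.001,0,135,0,0,0.001,0,135,0,0,0.001,0])

```text
time: 4.88
eef_pos: [0.5214, -0.0682, 0.1034]
orientation: [0.0, 0.634, 0.773, 0.0]
wrist_force: [-8.3, 1.2, 16.3]
opening: 0.0403
```

Contact with the ledge at TCP z = 0.1035. I'll lift about 2.5 mm off it and push along −y (tool −x).

Request:
move_arm(steps=[135,0,0,-0.005,0,135,0,0,-0.005,0,135,0,0,-0.005,0])

```text
time: 5.25
eef_pos: [0.521, -0.0681, 0.1057]
orientation: [-0.0, 0.634, 0.773, -0.0]
wrist_force: [0.3, 0.8, -0.2]
opening: 0.0401
```

Request:
move_arm(steps=[135,-0.004,0,0,0,135,-0.009,0,0,0,135,-0.014,0,0,0,135,-0.019,0,0,0,135,-0.024,0,0,0,135,-0.029,0,0,0,135,-0.034,0,0,0,135,-0.039,0,0,0,135,-0.043,0,0,0,135,-0.045,0,0,0])

```text
time: 6.5
eef_pos: [0.53, -0.1126, 0.1062]
orientation: [0.0, 0.634, 0.773, -0.0]
wrist_force: [-0.7, 0.4, -1.1]
opening: 0.0401
```

Run:
```python
from h import *
s=r.state(); print(s['eef_pos'],s['wrist_force'])
p2,_,_=grab('scene','scene3')
a=cv2.resize(p2[140:270,240:370],(590,590),interpolation=cv2.INTER_CUBIC); cv2.imwrite('pics/s3.png',a[:,:,::-1])
```

```text
[ 0.53004396 -0.11255563  0.10623545] [-0.72007727  0.3622744  -1.1032215 ]
```

View pics/s3.png

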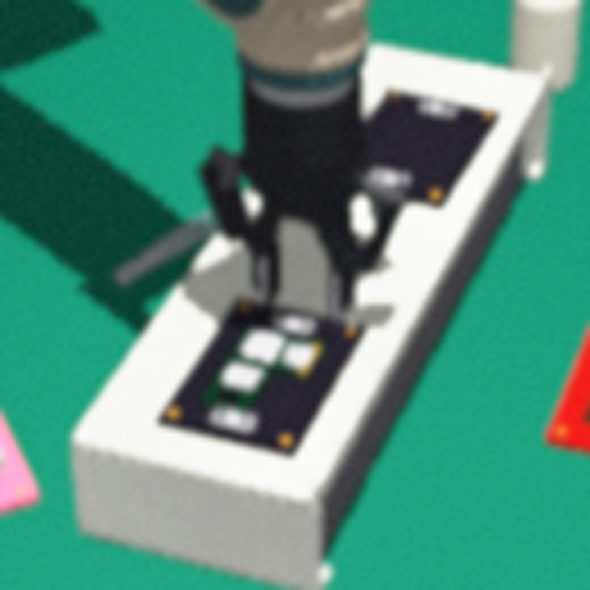

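The carrier slides square with both fingers in contact. Push 45 mm more and look.

Request:
move_arm(steps=[135,-0.004,0,0,0,135,-0.009,0,0,0,135,-0.014,0,0,0,135,-0.019,0,0,0,135,-0.024,0,0,0,135,-0.029,0,0,0,135,-0.034,0,0,0,135,-0.039,0,0,0,135,-0.043,0,0,0,135,-0.045,0,0,0])

```text
time: 7.8
eef_pos: [0.5389, -0.1567, 0.1063]
orientation: [0.0, 0.634, 0.773, -0.0]
wrist_force: [-0.3, 0.8, 0.8]
opening: 0.0401
```

Run:
```python
from h import *
s=r.state(); print(s['eef_pos'],s['wrist_force'])
p2,_,_=grab('scene','scene4')
a=cv2.resize(p2[140:270,240:370],(590,590),interpolation=cv2.INTER_CUBIC); cv2.imwrite('pics/s4.png',a[:,:,::-1])
```

```text
[ 0.5388573  -0.15666958  0.10625092] [-0.31161621  0.7601005   0.79573289]
```

View pics/s4.png

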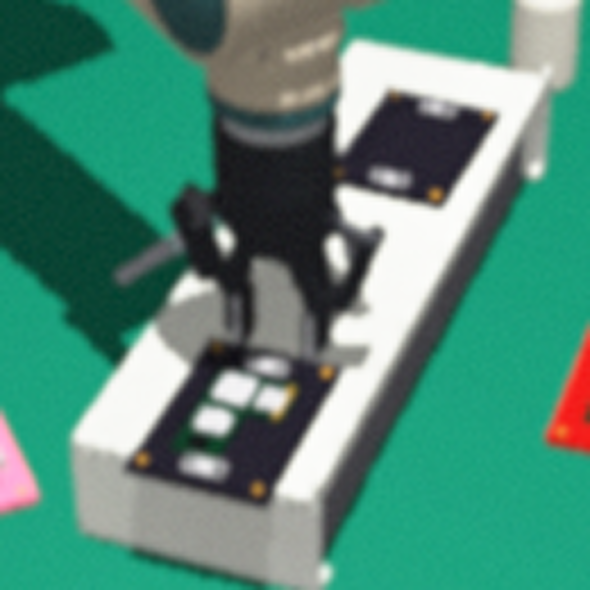

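Request:
move_arm(steps=[135,-0.003,0,0,0,135,-0.007,0,0,0,135,-0.01,0,0,0,135,-0.012,0,0,0,135,-0.012,0,0,0,135,0.01,0,0,0,135,0.03,0,-0.02,0,135,0.03,0,-0.07,0,135,0.03,0,-0.09,0,135,0.03,0,-0.09,0])

```text
time: 9.1
eef_pos: [0.5335, -0.1262, 0.1981]
orientation: [0.002, 0.634, 0.773, 0.001]
wrist_force: [-0.1, -0.5, 0.2]
opening: 0.0406
```

Run:
```python
from h import *
s=r.state(); print(s['eef_pos'],s['wrist_force'],s['q'])
p2,_,_=grab('scene','scene5'); p1,_,_=grab('top','top5')
a=cv2.resize(p2[140:270,240:370],(590,590),interpolation=cv2.INTER_CUBIC); cv2.imwrite('pics/s5.png',a[:,:,::-1])
a=cv2.resize(p1[130:280,200:420],(800,545),interpolation=cv2.INTER_CUBIC); cv2.imwrite('pics/t5.png',a[:,:,::-1])
```

```text
[ 0.53354419 -0.12619854  0.19813363] [-0.09907627 -0.50293069  0.15561991] [-2.99619350e-01  1.39302729e-01  1.42374070e+00  1.09559222e-05
  1.57459043e+00 -4.97463308e-01]
```

View pics/s5.png

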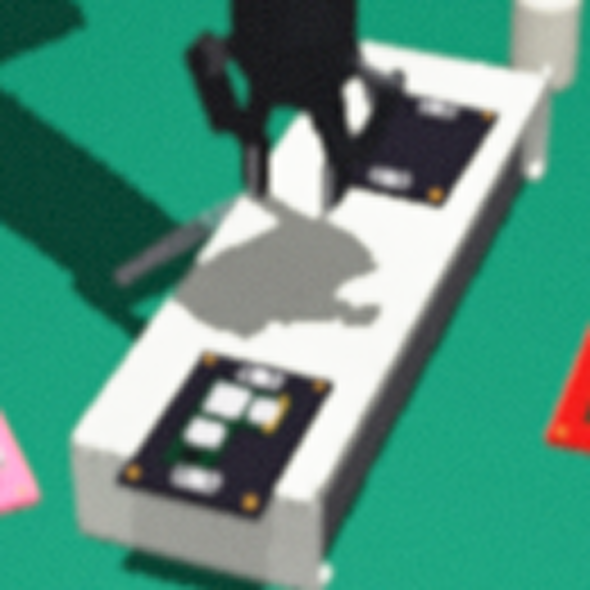

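View pics/t5.png

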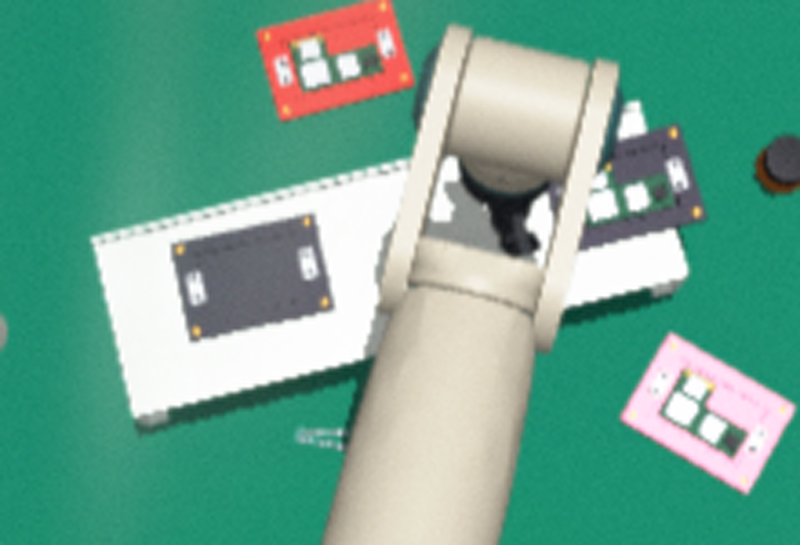

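Run:
```python
from h import *
pl=plates('scene5',[(263,215,315,256)],110)[0]; print(pl)
a=np.radians(11.3); R=np.array([[np.cos(a),-np.sin(a)],[np.sin(a),np.cos(a)]])
T=np.array([.502,-.0355])
print('scene plate (bias corrected) riser frame',R.T@(np.array(pl[0])-[.0085,-.007]-T))
e=ray('top5',[[393.9,189.1],[385.6,164.4]],.086)
print('top outer corners',(e-T)@R, 'end corners',(ray('top5',[[389.2,205.6]],.08)-T)@R,(ray('top5',[[376,158.3]],.092)-T)@R)
```

```text
((0.5634697675704956, -0.24906191229820251), (0.09128411114215851, 0.13071946799755096), 10.490286827087402)
scene plate (bias corrected) riser frame [ 0.01146792 -0.21293686]
top outer corners [[-0.03165407 -0.27776715]
 [ 0.05355422 -0.27472935]] end corners [[-0.07867095 -0.24941625]] [[ 0.07947894 -0.24905734]]
```

Outer end is about 28 mm past the end, yaw is within 1°, and the gap to the lip is about 19 mm. Next I'll go in front of it, turn the jaws along the riser, and push toward the lip.

Request:
move_arm(steps=[135,-0.013,-0.008,0,0.175,135,-0.026,-0.016,0,0.35,135,-0.039,-0.024,0,0.525,135,-0.052,-0.032,0,0.7,135,-0.065,-0.041,0,0.875,135,-0.078,-0.049,0,1.05,135,-0.091,-0.057,0,1.225,135,-0.104,-0.065,0,1.4,135,-0.117,-0.073,0,1.571,135,-0.117,-0.073,0,1.571])

```text
time: 10.45
eef_pos: [0.4835, -0.2561, 0.1944]
orientation: [-0.001, 0.995, 0.098, -0.001]
wrist_force: [0.3, 0.3, 0.4]
opening: 0.0399
```

Run:
```python
from h import *
s=r.state(); w,x,y,z=s['orientation']; print(s['eef_pos'],s['q'],np.degrees(2*np.arctan2(y,x)))
a=np.radians(11.3); R=np.array([[np.cos(a),-np.sin(a)],[np.sin(a),np.cos(a)]])
print((s['eef_pos'][:2]-[.502,-.0355])@R)
```

```text
[ 0.4834901  -0.25610502  0.19439838] [-5.54582566e-01  1.43241482e-01  1.42692714e+00 -7.74371510e-05
  1.57439021e+00  8.19251741e-01] 11.285083135222639
[-0.06137778 -0.21270158]
```

Request:
move_arm(steps=[135,0,0,0.04,0,135,0,0,0.07,0,135,0,0,0.082,0,135,0,0,0.086,0,135,0,0,0.088,0,135,0,0,0.088,0])

```text
time: 11.2
eef_pos: [0.4847, -0.2562, 0.1092]
orientation: [0.001, 0.995, 0.098, 0.001]
wrist_force: [0.4, -0.1, 0.4]
opening: 0.0403
```

Run:
```python
from h import *
s=r.state(); print(s['eef_pos'],s['wrist_force'])
p2,_,_=grab('scene','scene6')
a=cv2.resize(p2[160:270,230:340],(590,590),interpolation=cv2.INTER_CUBIC); cv2.imwrite('pics/s6.png',a[:,:,::-1])
```

```text
[ 0.4847076  -0.25621261  0.10923765] [ 0.37790463 -0.11750667  0.44380225]
```

View pics/s6.png

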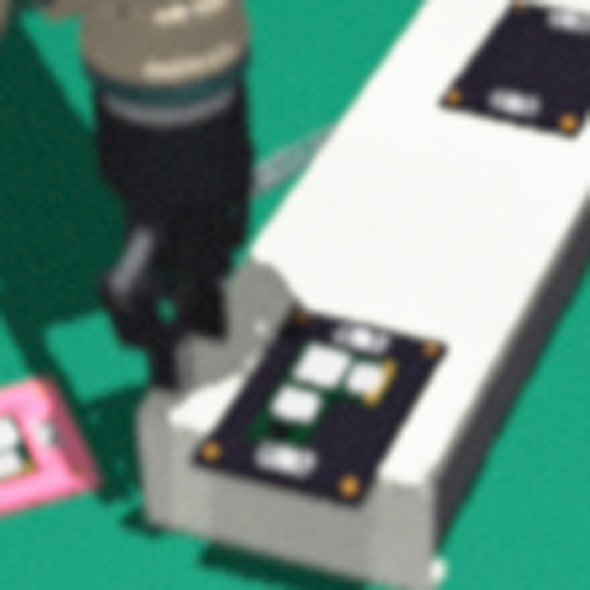

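Request:
move_arm(steps=[135,0,0,0,0,135,0,0,0,0])

```text
time: 11.5
eef_pos: [0.4844, -0.2561, 0.1086]
orientation: [0.0, 0.995, 0.098, 0.0]
wrist_force: [-0.3, 0.2, -0.2]
opening: 0.0404
```

Request:
move_arm(steps=[135,0,0,0.0025,0,135,0.005,0,0.0025,0,135,0.01,0,0.0025,0,135,0.014,0,0.0025,0,135,0.017,0,0.0025,0,135,0.02,0,0.0025,0,135,0.023,0,0.0025,0,135,0.026,0,0.0025,0,135,0.028,0,0.0025,0,135,0.028,0,0.0025,0])

```text
time: 12.75
eef_pos: [0.5119, -0.2505, 0.1057]
orientation: [0.0, 0.995, 0.098, 0.0]
wrist_force: [0.4, -0.3, 0.6]
opening: 0.0401
```

Request:
move_arm(steps=[135,0.001,0,0,0,135,0.002,0,0,0,135,0.003,0,0,0,135,0.003,0,0,0])

```text
time: 13.25
eef_pos: [0.5148, -0.25, 0.1058]
orientation: [0.0, 0.995, 0.098, 0.0]
wrist_force: [-0.7, -0.2, 0.9]
opening: 0.0398
```

Request:
move_arm(steps=[135,0.001,0,0,0,135,0.002,0,0,0,135,0.002,0,0,0,135,0.002,0,0,0])

```text
time: 13.75
eef_pos: [0.5167, -0.2495, 0.1058]
orientation: [0.0, 0.995, 0.098, 0.0]
wrist_force: [-0.7, -0.1, -0.0]
opening: 0.04
```

Request:
move_arm(steps=[135,0.001,0,0,0,135,0.002,0,0,0,135,0.002,0,0,0,135,0.002,0,0,0])

```text
time: 14.25
eef_pos: [0.5187, -0.2492, 0.1058]
orientation: [0.0, 0.995, 0.098, 0.0]
wrist_force: [-0.1, 0.6, 0.6]
opening: 0.0402
```

Run:
```python
from h import *
s=r.state(); print(s['eef_pos'],s['wrist_force'])
p2,_,_=grab('scene','scene7')
a=cv2.resize(p2[160:270,230:340],(590,590),interpolation=cv2.INTER_CUBIC); cv2.imwrite('pics/s7.png',a[:,:,::-1])
```

```text
[ 0.51866305 -0.24916711  0.10577891] [-0.10925839  0.5752383   0.56273002]
```

View pics/s7.png

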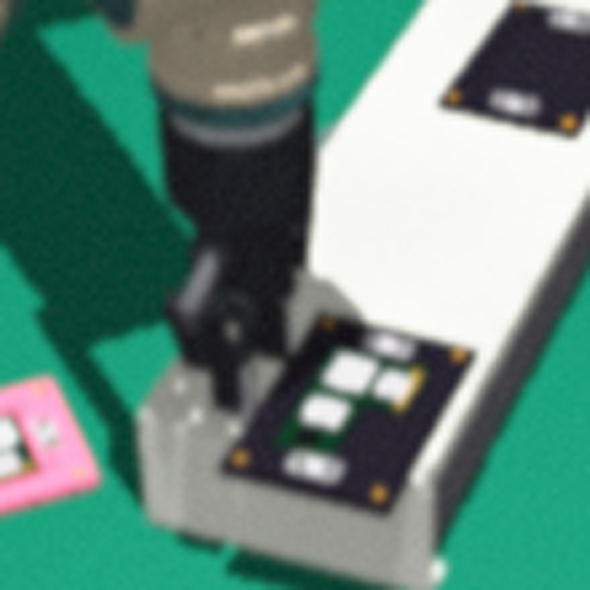

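Request:
move_arm(steps=[135,0.001,0,0,0,135,0.002,0,0,0,135,0.002,0,0,0,135,0.002,0,0,0])

```text
time: 14.8
eef_pos: [0.5206, -0.2488, 0.1058]
orientation: [0.0, 0.995, 0.098, 0.0]
wrist_force: [-0.2, -0.1, -0.2]
opening: 0.0399
```

Request:
move_arm(steps=[135,0.001,0,0,0,135,0.002,0,0,0,135,0.002,0,0,0,135,0.002,0,0,0])

```text
time: 15.3
eef_pos: [0.5226, -0.2484, 0.1058]
orientation: [0.0, 0.995, 0.098, 0.0]
wrist_force: [0.2, 1.3, -0.6]
opening: 0.04
```

Request:
move_arm(steps=[135,0.001,0,0,0,135,0.001,0,0,0,135,0.001,0,0,0])

```text
time: 15.68
eef_pos: [0.5235, -0.2482, 0.1058]
orientation: [0.0, 0.995, 0.098, 0.0]
wrist_force: [-0.6, -0.8, 0.6]
opening: 0.0403
```

Run:
```python
from h import *
s=r.state(); print(s['eef_pos'],s['wrist_force'])
p2,_,_=grab('scene','scene8')
a=cv2.resize(p2[160:270,230:340],(590,590),interpolation=cv2.INTER_CUBIC); cv2.imwrite('pics/s8.png',a[:,:,::-1])
```

```text
[ 0.52353192 -0.24819552  0.10576605] [-0.5804822  -0.83658312  0.60519018]
```

View pics/s8.png

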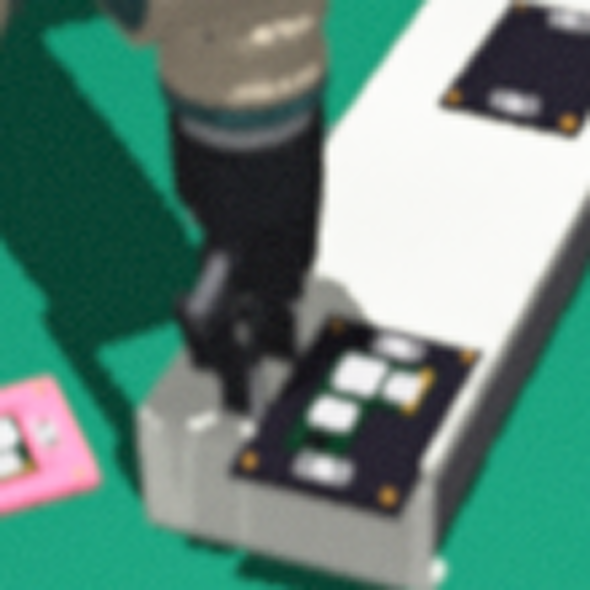

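Still no contact with the lip. Continue in 1 mm steps.

Request:
move_arm(steps=[135,0.001,0,0,0,135,0.001,0,0,0,135,0.002,0,0,0,135,0.002,0,0,0])

```text
time: 16.23
eef_pos: [0.5254, -0.2478, 0.1058]
orientation: [0.0, 0.995, 0.098, -0.0]
wrist_force: [-2.1, -0.5, 1.3]
opening: 0.04
```

Request:
move_arm(steps=[135,0.001,0,0,0,135,0.001,0,0,0,135,0.001,0,0,0])

```text
time: 16.6
eef_pos: [0.5257, -0.2478, 0.1057]
orientation: [-0.0, 0.995, 0.098, -0.001]
wrist_force: [-6.2, -0.7, 0.6]
opening: 0.0406
```

Request:
move_arm(steps=[135,0.001,0,0,0,135,0.001,0,0,0,135,0.001,0,0,0])

```text
time: 16.98
eef_pos: [0.5259, -0.2478, 0.1056]
orientation: [-0.0, 0.995, 0.098, -0.002]
wrist_force: [-10.1, -0.8, 4.9]
opening: 0.0402
```

Force rises steadily, so the carrier is seated against the lip. Back off straight, then up and away.

Request:
move_arm(steps=[135,-0.002,0,0,0,135,-0.006,0,0,0,135,-0.02,0,0,0,135,-0.03,0,-0.01,0,135,-0.035,0,-0.06,0,135,-0.04,0,-0.11,0,135,-0.06,0.05,-0.13,0,135,-0.08,0.1,-0.13,0,135,-0.1,0.15,-0.13,0,135,-0.12,0.2,-0.13,0])

```text
time: 18.23
eef_pos: [0.4478, -0.4687, 0.237]
orientation: [0.001, 0.995, 0.098, 0.0]
wrist_force: [0.8, -0.2, -0.3]
opening: 0.0402
```

Request:
move_arm(steps=[135,-0.02,0.04,0,0,135,-0.05,0.07,0,0,135,-0.05,0.07,0,0])

```text
time: 18.6
eef_pos: [0.4108, -0.5477, 0.236]
orientation: [0.0, 0.995, 0.096, -0.0]
wrist_force: [-0.1, 0.6, 0.0]
opening: 0.0405
```

Run:
```python
from h import *
s=r.state(); print(s['eef_pos'],s['wrist_force'])
p2,_,_=grab('scene','scene9'); p1,_,_=grab('top','top9')
a=cv2.resize(p2[140:270,240:370],(590,590),interpolation=cv2.INTER_CUBIC); cv2.imwrite('pics/s9.png',a[:,:,::-1])
a=cv2.resize(p1[130:280,200:420],(800,545),interpolation=cv2.INTER_CUBIC); cv2.imwrite('pics/t9.png',a[:,:,::-1])
a=np.radians(11.3); R=np.array([[np.cos(a),-np.sin(a)],[np.sin(a),np.cos(a)]]);T=np.array([.502,-.0355])
pl=plates('top9',[(340,155,402,205),(245,187,294,226)]); print(pl); print((np.array([q[0] for q in pl])-T)@R)
pl=plates('scene9',[(268,215,325,256),(310,157,352,188)],110);print(pl); print((np.array([q[0] for q in pl])-[.0085,-.007]-T)@R)
```

```text
[ 0.41079965 -0.54773209  0.23598042] [-0.08643162  0.56696022  0.01918993]
[((0.5753642916679382, -0.23902533948421478), (0.09436215460300446, 0.13053958117961884), 11.620824813842773), ((0.49213171005249023, 0.0870109349489212), (0.0861063301563263, 0.12416785210371017), 9.41943645477295)]
[[ 0.03206209 -0.21395538]
 [ 0.01432856  0.12206967]]
[((0.5843077301979065, -0.24447183310985565), (0.09206905215978622, 0.13094942271709442), 11.103278160095215), ((0.5011888742446899, 0.08119288831949234), (0.08479487895965576, 0.12494542449712753), 9.641472816467285)]
[[ 0.03280134 -0.21251888]
 [ 0.01510652  0.12311954]]
```

View pics/s9.png

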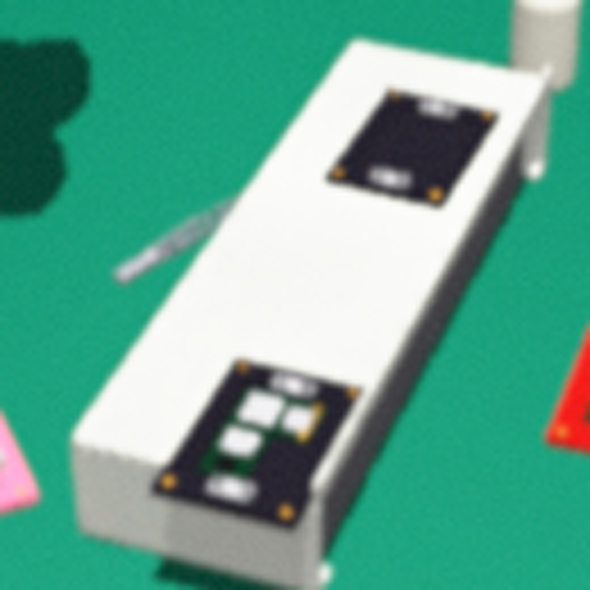

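View pics/t9.png

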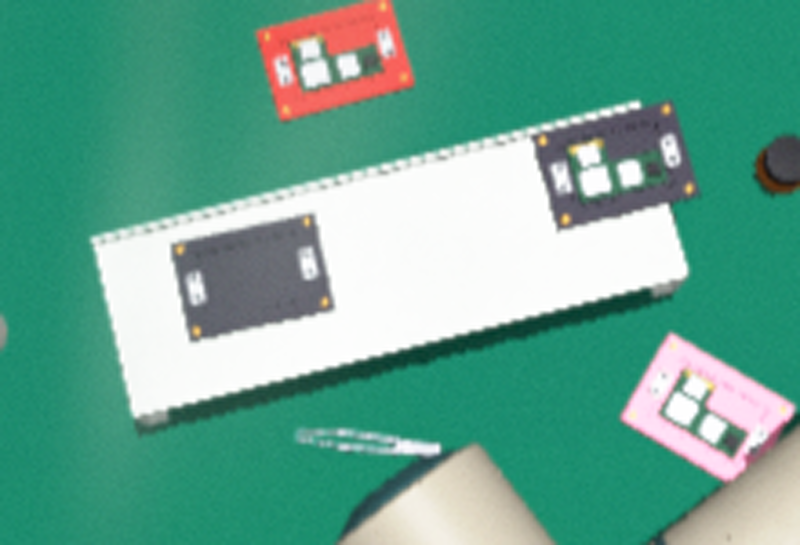

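Both cameras agree: the carrier is flush to the lip, parallel within 0.5°, with its centre at y ≈ −0.213. Nothing else has moved, so I'm handing in.

```bash
python3 -c "
from cell import r
print(r.finish_job()); print(r.state()['time'])"
```

```text
the job is handed in; nothing more can be done
None
the job is handed in; nothing more can be done
```

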